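# Seat the keyed tube block in the shaker and bolt it down

### The arm

A 6-joint arm with a two-finger parallel gripper is mounted at the origin on a cart in front of the work surface, level with it; the furniture and walls round the work are solid. World frame = base frame: x ahead of the robot, y to its left, z up, the work surface at z = 0. Lengths are in m, angles in rad, forces in N, time in s.
With the tool pointing down it reaches from about 0.375 to 0.9 m from the base axis. Payload 3.1 kg.
Tool frame: the origin (TCP) lies at the very end of the fingers, on their centre line; the grasp point (between the pads) lies 19 mm behind it (grip_depth is the distance from the TCP to the grasp point, in m); z points along the fingers, y is the line along which they close (so a half turn about z gives the same grasp; the last joint's range is limited). The gripper opens to 85 mm and grips with 20 to 120 N. Pads are 22 mm wide; open, the fingers measure 114 mm over their backs; the gripper's body (76 mm by 85 mm) begins 54 mm behind the grasp point. The pads swing forward as they close: fully open they stand 13 mm farther back than shut.
Start: joints at [-1.363, 0.527, 1.433, -0, 1.181, -0.178], TCP at [0.235, -0.579, 0.195] pointing down, gripper open.
Joint ranges: [-3.08, 3.08], [-0.75, 2.2], [0.22, 2.44], [-1.43, 4.57], [0, 2.65], [-2.85, 2.85]. Speed limits (rad/s): [2.79, 2.79, 3.14, 3.14, 3.14, 3.14].

### API

Orientations are given as a unit quaternion [x, y, z, w].
In Python, from station import * gives the robot as it stands.
- The arm moves only by the tool apply_moves, never from a script. Its argument "plan" is a list of rows, each a list of 7 numbers: the shift along the tool's x, y, z in m, then the turn, a rotation vector about the tool's x, y, z in rad, then the gripper command: -1 is fully open, 1 is shut, values between are in proportion. In form: [[dx, dy, dz, wx, wy, wz, jaw], ...]. A call has 1 to 8 rows; each row shifts and turns the commanded pose from where the row before left it, along the tool's axes as they then stand; what a row does not reach is not made up. A row lasts 1/8 s, in which the tool goes at most 62.5 mm and 10.7 degrees, less where a joint would pass 70% of its speed; a pose out of reach is approached as far as the arm can. A call is refused whole if a number of a shift passes 0.0625 or a number of a turn 0.188, either way. A call with a gripper value outside its range is refused whole. The fingers move at their own pace and stop on an object; "force" is the grip in N (left out, the last holds). Time passes only in rows, so rows that do not move let the fingers close. It gives the time, the measured TCP pose, the force, the opening and the grip force at its end, in the units of the state.
- sense(): the state, without advancing time (a new reading comes with each control period).
- snapshot(name): name is "side" or "top" or "wrist"; returns the picture (384x512x3 uint8, red, green, blue); there is no depth.
- calibration(name): a dict with "camera_matrix" (3x3 intrinsics, pixels), "R" (3x3) and "t" (3): a world point X has camera coordinates R X + t; the wrist camera has in their place "mount" (4x4, takes a point from camera to tool coordinates, whose origin is the TCP and whose axes are the flange's). Camera axes: x right, y down, z forward; pixel columns grow to the right and rows downward; lengths in m; the calibration is good to about 2 mm. A picture is of the moment at which its call begins: read the wrist's pose just before it. calibration takes no time and is no camera call.
- sign_off(): hands the job in; it is judged then, once.
The state is a dict: "t": time; "q": joint angles; "qd": joint speeds; "tau": joint torques, N m; "tcp_pos": TCP position; "tool_rot": TCP orientation; "force": force on the tool from outside, world axes, zero at the start; "ft_torque": the same for the moment, N m; "finger_gap": opening from 0.0 (shut) to 1.0 (fully open); "gripper_force": force on a finger pad.
Only numpy, scipy, OpenCV 4.12 (cv2) and the standard library are available. Lean on these libraries where they do the work, as an engineer would, in place of code of your own. Each camera call takes 0.05 s, during which the arm holds its last target. There are 200 camera calls.

### The job

Pick up the aluminium tube block by its blue tab and set it in the black nest on the shaker, its key in the nest's notch; the nest's exact place is unknown, so shuffle the block gently under light pressure, never pressing hard or dropping it, until it falls fully home. Then push the red-knobbed bolt all the way in over the block's step to lock it, and let go. Leave the beaker, the brown bottle and the timer where they stand.

Things in the scene. Friction and masses are not known exactly. Their poses are not given: they have to be found in the camera images.
- shaker: White bench-top block shaker, fixed, 200 (x) x 140 (y) x 45 mm. Origin: centre of its underside; x points to its back (away from the bolt), z up. Flat deck at z = 45. It carries the black nest (see nest_nominal) and, on the deck at x = -92 to -32, y = -20 to 20, the bolt's grey guide, up to z = 77.
- nest_nominal (a point): Nominal rim centre of the nest, axes as shaker. True centre is NOT measured: fixed anywhere within +-5 mm in x, +-6 mm in y of here, turned as the shaker. Nest: frame 87 x 71, 16 high on the deck, walls 12; pocket 63 (x) x 47 (y), 16 deep, floor = deck, 1.5 wider than the block on each side; a 17 wide notch through the middle of the +x wall; no lead-in.
- tube_block: Loose aluminium block, 0.2 to 0.33 kg, standing on the worktop. Origin: centre of the underside of its lower body, 60 (x) x 44 (y) x 22 mm; z up. Key: tongue in the middle of the +x end, 14 wide, 8 long, 16 high. Upper part: x = -12 to 30, top at z = 40; so at the -x end a bare step, 18 deep, at z = 22. Home: its x along the shaker's x, underside on the deck.
- block_tab (a point): Centre of the block's blue lifting tab, 56 mm above and 6 mm to +x of the block's origin, same axes. The tab is 32 (x) x 10 (y) mm and reaches from 40 to 72 mm above the block's underside; pinch it across y. With the block home this point is 101 mm above the shaker's origin; with the block resting on the nest's rim, 117 mm.
- lock_bolt (a joint): Travel of the lock bolt in m along the shaker's +x: 0 drawn back, clear of the nest's pocket; 0.028 fully in, its tip over the step of a seated block (2.5 mm above it; it cannot pass over an unseated block). Plain friction of about 2 N, no spring; it stays where it is left.
- bolt_knob (a point): Centre of the bolt's red upright knob, 14 x 14 x 30 mm (foot 15 mm lower, on the bolt), edges along the shaker's axes, 91 mm above the shaker's origin; moves with the bolt. At travel 0 it is at shaker x = -65, y = 0. It can be pinched across y from above, or pushed.
- beaker: Bystander: small clear beaker, 55 mm wide, 66 mm high, loose; origin at the centre of its underside.
- bottle_b: Bystander: brown bottle with black cap, 45 mm wide, 85 mm high, loose; origin at the centre of its underside.
- timer: Bystander: white timer, 68 x 68 x 20 mm, loose; origin at the centre of its underside.

How it is judged:
By the outcome, as a careful person would: the job done as asked, in the order asked, and still so for the second after the job is handed in, with the robot touching nothing.
It also fails if it takes over 72 s, if anything falls off the work surface, if the arm or the gripper's body presses on something with over 40 N, if the wrist force passes 120 N, or if a joint passes its speed limit or range.

## Working session

There is one attempt and no reset: what is moved stays moved. The work goes in short steps, Python scripts to look and compute and a tool call to move; the robot and the scene stay as the last step left them, time stands still between calls to the robot, and variables do not carry over. Pictures are saved under pics/ and viewed, at most 10 in all, crops included, and the job is handed in when it is done.

Besides the shell and the picture viewer there is one more tool, called after ">>>" by a JSON object that holds its "api" and its "payload", one argument or row to a line. apply_moves: Moves the arm, as the interface text tells. Its arguments: {"type":"object","properties":{"plan":{"type":"array"},"force":{"type":"number"}},"required":["plan"]}

```bash
mkdir -p pics
python3 - <<'E'
from station import *
import cv2,numpy as np
s=sense();print(s)
for n in("side","top","wrist"):
    im=snapshot(n);np.save(f"pics/{n}0.npy",im);cv2.imwrite(f"pics/{n}0.png",im[:,:,::-1]);c=calibration(n);print(n,{k:np.round(v,4).tolist() for k,v in c.items()})
a=[cv2.imread(f"pics/{n}0.png") for n in("side","top")]
cv2.imwrite("pics/both0.png",cv2.resize(np.vstack(a),(400,600)))
E
```

```text
{'t': 0.0, 'q': array([-1.36352102e+00,  5.28481623e-01,  1.43389705e+00,  2.47643264e-05,
        1.18138989e+00, -1.78505377e-01]), 'qd': array([-1.04416037e-05, -4.58806149e-04,  4.35698740e-04, -1.49219688e-03,
        2.68706687e-04, -3.16227519e-05]), 'tau': array([-1.91090080e-04, -4.42351842e+01, -1.78026152e+01, -1.09543685e-04,
        8.41391244e-03, -1.22184673e-06]), 'tcp_pos': array([ 0.23504347, -0.5782707 ,  0.19442587]), 'tool_rot': array([ 9.81454590e-01,  1.91691690e-01, -4.20082296e-06, -1.08800922e-03]), 'force': array([ 0.05725271, -0.38838481, -0.99178148]), 'ft_torque': array([ 0.02802022,  0.00319019, -0.00582739]), 'gripper_force': 0.0, 'finger_gap': 1.0008570479778147}
side {'camera_matrix': [[419.6612, 0.0, 254.8475], [0.0, 419.6612, 189.9519], [0.0, 0.0, 1.0]], 'R': [[-0.9986, 0.0517, -0.0115], [0.0299, 0.3706, -0.9283], [-0.0437, -0.9273, -0.3716]], 't': [0.5971, 0.0436, 0.9197]}
top {'camera_matrix': [[393.6411, 0.0, 252.8383], [0.0, 393.6411, 188.8683], [0.0, 0.0, 1.0]], 'R': [[0.0071, -0.9994, 0.0341], [-0.9848, -0.0129, -0.1731], [0.1734, -0.0324, -0.9843]], 't': [0.0181, 0.6196, 0.8274]}
wrist {'camera_matrix': [[331.9411, 0.0, 256.8223], [0.0, 331.9411, 194.1619], [0.0, 0.0, 1.0]], 'mount': [[-0.0006, -0.9467, -0.322, 0.0822], [1.0, -0.0005, -0.0002, 0.0005], [0.0, -0.322, 0.9467, -0.1784], [0.0, 0.0, 0.0, 1.0]]}
```

View pics/top0.png

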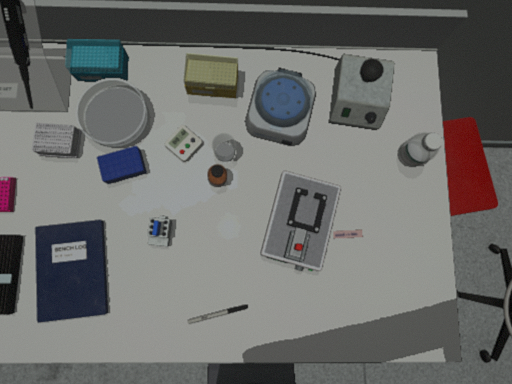

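View pics/side0.png

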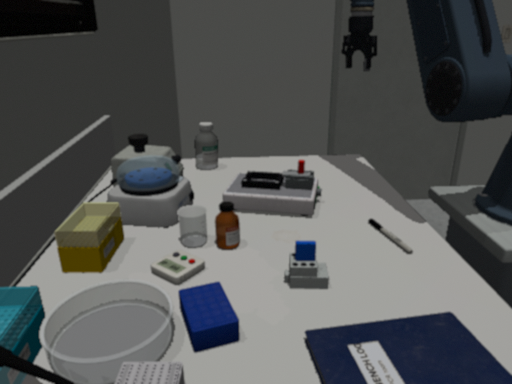

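The top view shows the block at about (158,231) with its blue tab at (154,228). The shaker is at about (301,220) with the nest at (306,210) and the red knob at (298,246). The beaker, bottle and timer are at (224,148), (217,176) and (184,143). The side view shows the tab at (305,250) and the step towards the robot.

```bash
cat > h.py <<'E'
from station import *
import cv2,numpy as np
from scipy.spatial.transform import Rotation as Ro
def cam(n,s=None):
    c=calibration(n);K=np.array(c["camera_matrix"])
    if n!="wrist":
        R=np.array(c["R"]);return K,R.T,-R.T@np.array(c["t"])
    M=np.array(c["mount"]);T=Ro.from_quat(s["tool_rot"]).as_matrix()
    return K,T@M[:3,:3],T@M[:3,3]+s["tcp_pos"]
def plane(C,uv,z):
    K,R,o=C;uv=np.atleast_2d(uv).astype(float)
    d=(R@np.linalg.inv(K)@np.c_[uv,np.ones(len(uv))].T).T
    return o+d*((z-o[2])/d[:,2])[:,None]
def proj(C,X):
    K,R,o=C;p=(np.atleast_2d(X)-o)@R@K.T;return p[:,:2]/p[:,2:]
def tri(C1,u1,C2,u2):
    A=[];b=[]
    for C,u in((C1,u1),(C2,u2)):
        K,R,o=C;d=R@np.linalg.inv(K)@np.r_[u,1];d/=np.linalg.norm(d);P=np.eye(3)-np.outer(d,d);A.append(P);b.append(P@o)
    return np.linalg.lstsq(np.vstack(A),np.hstack(b),rcond=None)[0]
def blobs(im,col,box=None,amin=8):
    i=im.astype(int);r,g,b=i[...,0],i[...,1],i[...,2]
    m=((r>g+60)&(r>b+60)) if col=="red" else ((b>r+60)&(b>g+40))
    m=m.astype(np.uint8)
    if box: k=np.zeros_like(m);x0,y0,x1,y1=box;k[y0:y1,x0:x1]=1;m*=k
    n,l,st,c=cv2.connectedComponentsWithStats(m)
    return [(c[j].round(1),st[j].tolist(),l==j) for j in range(1,n) if st[j][4]>=amin]
E
python3 - <<'E'
from h import *
T,S=cam("top"),cam("side");t=np.load("pics/top0.npy");s=np.load("pics/side0.npy")
a=blobs(t,"blue",(140,205,180,250));b=blobs(s,"blue",(285,230,330,265))
print([x[:2] for x in a],[x[:2] for x in b]);print("tab",tri(T,a[0][0],S,b[0][0]))
a=blobs(t,"red",(285,235,315,260));b=blobs(s,"red",(290,150,315,180))
print([x[:2] for x in a],[x[:2] for x in b]);print("knob",tri(T,a[0][0],S,b[0][0]))
g=plane(T,[(280,172),(341,185),(323,270),(262,256)],.045);print("shaker corners",g.round(4),g.mean(0))
print("block base",plane(T,[(149,244),(168,246),(172,218),(152,216)],.01).round(4))
E
python3 -c "
import cv2
a=cv2.imread('pics/top0.png');c=cv2.resize(a[195:275,140:345],None,fx=3.9,fy=3.9,interpolation=3);cv2.imwrite('pics/c1.png',c)"
```

```text
[(array([154.8, 227.6]), [152, 221, 6, 14, 61])] [(array([304.8, 248.1]), [296, 241, 19, 18, 240])]
tab [0.53087623 0.23622892 0.06057012]
[(array([298.2, 246.6]), [295, 244, 7, 6, 37])] [(array([300.9, 165.1]), [299, 160, 5, 12, 42])]
knob [ 0.49120178 -0.06997091  0.09406171]
shaker corners [[ 0.6609 -0.0377  0.045 ]
 [ 0.6326 -0.1772  0.045 ]
 [ 0.4422 -0.1313  0.045 ]
 [ 0.4715  0.0029  0.045 ]] [ 0.55177899 -0.08580792  0.045     ]
block base [[0.4967 0.2583 0.01  ]
 [0.4926 0.2152 0.01  ]
 [0.5565 0.2089 0.01  ]
 [0.5606 0.2548 0.01  ]]
```

View pics/c1.png

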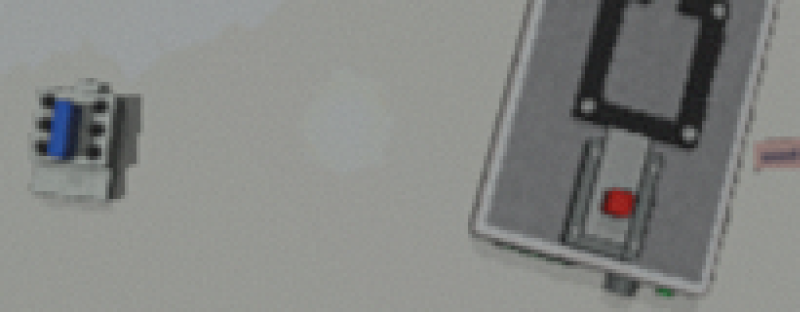

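The crop shows the block with its tongue at the top (world +x), step at the bottom, and yaw about -5°. The shaker has yaw about -13° with the knob at its near end. Next I'll move over the shaker for a wrist view.

```bash
cat >> h.py <<'E'
def rows(pos,head,jaw,n,s=None,nd=4):
    "rows from the measured pose to pos, tool down, tool x at heading head (deg)"
    s=s or sense();p=s["tcp_pos"];R0=Ro.from_quat(s["tool_rot"])
    h=np.radians(head);R1=Ro.from_quat([np.cos(h/2),np.sin(h/2),0,0])
    if (R0.inv()*R1).magnitude()>np.pi/2: R1=R1
    w=(R0.inv()*R1).as_rotvec()/n;d=(np.array(pos)-p)/n;R=R0;out=[]
    for i in range(n):
        out.append(np.r_[R.inv().apply(d),w,jaw].round(nd).tolist());R=R*Ro.from_rotvec(w)
    print(out)
E
python3 - <<'E'
from h import *
rows([.57,-.09,.25],-12.8,-1,12)
E
```

```text
[[0.0412, -0.0272, -0.0046, -0.0001, 0.0, 0.0508, -1.0], [0.0397, -0.0293, -0.0046, -0.0001, 0.0, 0.0508, -1.0], [0.0382, -0.0313, -0.0046, -0.0001, 0.0, 0.0508, -1.0], [0.0366, -0.0331, -0.0046, -0.0001, 0.0, 0.0508, -1.0], [0.0348, -0.035, -0.0046, -0.0001, 0.0, 0.0508, -1.0], [0.033, -0.0367, -0.0046, -0.0001, 0.0, 0.0508, -1.0], [0.0311, -0.0383, -0.0046, -0.0001, 0.0, 0.0508, -1.0], [0.0291, -0.0398, -0.0046, -0.0001, 0.0, 0.0508, -1.0], [0.0271, -0.0413, -0.0046, -0.0001, 0.0, 0.0508, -1.0], [0.0249, -0.0426, -0.0046, -0.0001, 0.0, 0.0508, -1.0], [0.0228, -0.0438, -0.0046, -0.0001, 0.0, 0.0508, -1.0], [0.0205, -0.0449, -0.0046, -0.0001, 0.0, 0.0508, -1.0]]
```

>>> {"api": "apply_moves", "payload": {
  "plan": [
    [0.041,-0.027,-0.005,0,0,0.051,-1],
    [0.04,-0.029,-0.005,0,0,0.051,-1],
    [0.038,-0.031,-0.005,0,0,0.051,-1],
    [0.037,-0.033,-0.005,0,0,0.051,-1],
    [0.035,-0.035,-0.005,0,0,0.051,-1],
    [0.033,-0.037,-0.005,0,0,0.051,-1],
    [0.031,-0.038,-0.005,0,0,0.051,-1],
    [0.029,-0.04,-0.005,0,0,0.051,-1]
  ]
}}

```text
t: 1.15
tcp_pos: [0.4598, -0.2526, 0.2354]
tool_rot: [1.0, -0.012, -0.0, -0.0]
force: [1.3, -0.1, 0.4]
finger_gap: 1.003
gripper_force: 0.0
```

>>> {"api": "apply_moves", "payload": {
  "plan": [
    [0.027,-0.041,-0.005,0,0,0.051,-1],
    [0.025,-0.043,-0.005,0,0,0.051,-1],
    [0.023,-0.044,-0.005,0,0,0.051,-1],
    [0.02,-0.045,-0.005,0,0,0.049,-1],
    [0,0,0,0,0,0,-1],
    [0,0,0,0,0,0,-1]
  ]
}}

```text
t: 1.9
tcp_pos: [0.5703, -0.0911, 0.2549]
tool_rot: [0.994, -0.111, -0.001, 0.0]
force: [0.1, -0.4, 0.1]
finger_gap: 1.004
gripper_force: 0.0
```

Run:
```python
from h import *
s=sense();im=snapshot("wrist");np.savez("pics/w1.npz",im=im,p=s["tcp_pos"],q=s["tool_rot"]);cv2.imwrite("pics/w1.png",im[:,:,::-1]);print(s["tcp_pos"],s["tool_rot"],s["t"],s["qd"].round(3),s["force"])
C=cam("wrist",s);print(proj(C,[[.552,-.086,.045],[.4886,-.0716,.106]]))
```

```text
[ 0.5703319  -0.09107897  0.25490205] [ 9.93775049e-01 -1.11402947e-01 -7.11377970e-04  1.70390113e-04] 1.9 [-0.026 -0.005  0.009  0.002 -0.001  0.003] [ 0.0876358  -0.41338479  0.11912693]
[[255.31393668 170.04570808]
 [255.23154333 241.79166245]]
```

View pics/w1.png

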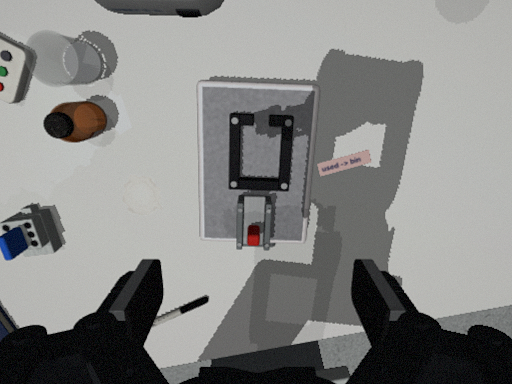

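The wrist view shows the nest frame with corners at about (229,113), (294,115), (290,190) and (230,190). Its notch is at (261,120), the knob at (253,236), and the shaker outline runs (197,81) to (306,242). The block is at (35,230).

Run:
```python
from h import *
d=np.load("pics/w1.npz");im=d["im"];s=dict(tcp_pos=d["p"],tool_rot=d["q"]);C=cam("wrist",s)
g=cv2.cvtColor(im,cv2.COLOR_RGB2GRAY).astype(float)
def edge(p0,p1,sign=-1):
    # subpixel: strongest gradient of given sign going p0->p1
    t=np.linspace(0,1,60);P=np.outer(1-t,p0)+np.outer(t,p1)
    v=cv2.remap(g.astype(np.float32),P[:,0:1].astype(np.float32),P[:,1:2].astype(np.float32),cv2.INTER_LINEAR)[:,0]
    k=np.gradient(cv2.GaussianBlur(v[:,None],(1,5),0)[:,0])*sign
    return P[np.argmax(k)]
def line(ps,z):
    X=plane(C,ps,z)[:,:2];m=np.median(X,0)
    vx,vy,x0,y0=cv2.fitLine(X.astype(np.float32),cv2.DIST_HUBER,0,.0005,.0005).ravel();return np.array([x0,y0]),np.array([vx,vy]),X
L=[edge((221,y),(238,y)) for y in range(126,180,4)]
Rr=[edge((303,y),(284,y)) for y in range(128,180,4)]
B=[edge((x,198),(x,182)) for x in list(range(234,238,2))+list(range(274,288,2))]
B=[edge((x,198),(x,184)) for x in (235,237,239,275,278,281,284)]
Ti=[edge((x,135),(x,118),-1) for x in (243,245,247,249,274,276,278,280)]
kn=[]
for n,p,z in (("L",L,.061),("R",Rr,.061),("B",B,.061),("Ti",Ti,.061)):
    o,v,X=line(p,z);v*=np.sign(v[0]) if n in"LR" else np.sign(v[1]);print(n,o.round(4),np.degrees(np.arctan2(v[1],v[0])).round(2),np.array(p).mean(0).round(1))
    kn.append((n,o))
SL=[edge((192,y),(203,y),1) for y in range(95,235,8)];SR=[edge((328,y-0),(300,y),1) for y in (90,100,110,120,180,190,200,210)]
for n,p in(("SL",SL),("SR",SR)):
    o,v,X=line(p,.045);v*=np.sign(v[0]);print(n,o.round(4),np.degrees(np.arctan2(v[1],v[0])).round(2))
for yaw in(-12.8,):
    a=np.radians(yaw);ex=np.array([np.cos(a),np.sin(a)]);ey=np.array([-ex[1],ex[0]])
    for n,o in kn: print(n,(o@ex).round(4),(o@ey).round(4))
    b=blobs(im,"red",(240,215,265,255))
    print([x[:2] for x in b]);
    m=b[0][2];ys,xs=np.where(m);print("knob top edge front",plane(C,[(x,ys.min()) for x in(xs.min(),xs.max())],.106),plane(C,[b[0][0]],.1))
```

```text
L [ 0.5875 -0.0636] -15.5 [228.8 152. ]
R [ 0.569  -0.1322] -13.79 [291.5 152. ]
B [ 0.5312 -0.0885] 74.55 [261.3 189.7]
Ti [ 0.6018 -0.1046] 67.1 [261.5 127.7]
SL [ 0.5759 -0.0224] -14.85
SR [ 0.5592 -0.1529] -12.08
L 0.587 0.0682
R 0.5842 -0.0028
B 0.5376 0.0313
Ti 0.61 0.0314
[(array([252.9, 239.7]), [247, 234, 12, 12, 124])]
knob top edge front [[ 0.49975241 -0.06498546  0.106     ]
 [ 0.4970967  -0.07663266  0.106     ]] [[ 0.48871975 -0.06894237  0.1       ]]
```

>>> {"api": "apply_moves", "payload": {
  "plan": [
    [0.007,0,0.03,0,0,0.01,-1],
    [0.007,0,0.03,0,0,0.01,-1],
    [0.006,0,0.025,0,0,0.01,-1],
    [0,0,0,0,0,0,-1],
    [0,0,0,0,0,0,-1]
  ]
}}

```text
t: 2.58
tcp_pos: [0.5904, -0.0967, 0.1712]
tool_rot: [0.992, -0.127, 0.0, 0.0]
force: [0.3, 0.3, 0.1]
finger_gap: 1.004
gripper_force: 0.0
```

```bash
cat > nest.py <<'E'
from h import *
s=sense();im=snapshot("wrist");np.savez("pics/w2.npz",im=im,p=s["tcp_pos"],q=s["tool_rot"]);cv2.imwrite("pics/w2.png",im[:,:,::-1])
C=cam("wrist",s);print(s["tcp_pos"],s["tool_rot"].round(4),s["qd"].round(3).tolist())
g=cv2.cvtColor(im,cv2.COLOR_RGB2GRAY)
m=((g<45)).astype(np.uint8)
c=proj(C,[[.576,-.108,.061]])[0];print(c)
n,l,st,ce=cv2.connectedComponentsWithStats(m)
print([(st[j].tolist(),ce[j].round(1).tolist()) for j in range(1,n) if st[j][4]>150])
E
python3 nest.py
```

```text
[ 0.59039818 -0.09667634  0.17120813] [ 9.919e-01 -1.274e-01  4.000e-04  1.000e-04] [0.008, -0.015, -0.012, 0.002, -0.001, 0.002]
[271.87925821 189.66542251]
[([148, 20, 34, 10, 259], [164.9, 24.5]), ([221, 146, 80, 92, 3529], [260.2, 194.1]), ([0, 153, 58, 34, 892], [15.8, 171.8]), ([235, 242, 41, 15, 291], [255.1, 246.7]), ([346, 259, 166, 125, 10986], [422.4, 343.2]), ([0, 260, 168, 124, 11067], [90.3, 343.5]), ([248, 282, 14, 19, 238], [254.6, 290.3]), ([172, 351, 34, 20, 260], [188.5, 360.3]), ([180, 367, 155, 17, 1957], [257.0, 376.1])]
```

View pics/w2.png

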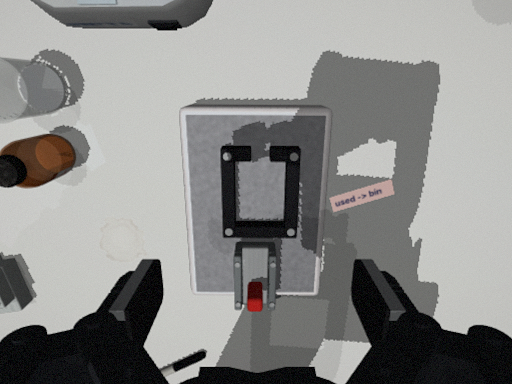

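The nest is now centred: frame (221,146) to (300,237), notch at (261,150), knob at (255,296). Next is a refined fit of the nest's edges.

Run:
```python
from h import *
d=np.load("pics/w2.npz");im=d["im"];s=dict(tcp_pos=d["p"],tool_rot=d["q"]);C=cam("wrist",s)
g=cv2.cvtColor(im,cv2.COLOR_RGB2GRAY)
g=cv2.GaussianBlur(g,(3,3),0).astype(float)
def cross(p0,p1,th,rising):  # first crossing of level th along p0->p1
    n=int(np.hypot(*np.subtract(p1,p0)))*8;t=np.linspace(0,1,n);P=np.outer(1-t,p0)+np.outer(t,p1)
    v=cv2.remap(g.astype(np.float32),P[:,:1].astype(np.float32),P[:,1:].astype(np.float32),1)[:,0]
    k=np.where(v>th if rising else v<th)[0];return P[k[0]] if len(k) else None
def fit(name,pts,z):
    P=np.array([p for p in pts if p is not None]);X=plane(C,P,z)[:,:2].astype(np.float32)
    vx,vy,x0,y0=cv2.fitLine(X,cv2.DIST_HUBER,0,.0005,.0005).ravel()
    a=np.degrees(np.arctan2(vy,vx));a=(a+45)%90-45
    print(name,"n",len(P),"yaw %.2f"%a,"mid",X.mean(0).round(4),"px",P.mean(0).round(1));return X.mean(0),a
T=50
E={}
E["L"]=fit("L",[cross((212,y),(230,y),T,0) for y in range(165,222,3)],.061)
E["R"]=fit("R",[cross((308,y),(290,y),T,0) for y in range(165,222,3)],.061)
E["Li"]=fit("Li",[cross((230,y),(245,y),T,1) for y in range(168,212,3)],.045)
E["Ri"]=fit("Ri",[cross((291,y),(275,y),T,1) for y in range(168,212,3)],.061)
E["B"]=fit("B",[cross((x,244),(x,228),40,0) for x in (230,281,284,287)],.061)
E["Ti"]=fit("Ti",[cross((x,153),(x,170),T,1) for x in list(range(240,250,2))+list(range(274,283,2))],.061)
E["Bi"]=fit("Bi",[cross((x,205),(x,230),T,0) for x in range(242,280,3)],.045)
E["To"]=fit("To",[cross((x,138),(x,156),T,0) for x in list(range(232,248,2))+list(range(274,288,2))],.061)
E["SL"]=fit("SL",[cross((170,y),(205,y),170,0) for y in ()] or [(181.,110.),(190.,290.)],.045)
a=np.radians(-14.6);ex=np.array([np.cos(a),np.sin(a)]);ey=np.array([-ex[1],ex[0]])
for n,(o,_) in E.items(): print(n,"x %.4f y %.4f"%(o@ex,o@ey))
b=blobs(im,"red",(240,270,270,320))[0];m=b[2];ys,xs=np.where(m)
print(b[1],[( (y),xs[ys==y].min(),xs[ys==y].max()) for y in range(ys.min(),ys.max()+1,3)])
k=plane(C,[(255,ys.min())],.106)[0];print("knob +x top edge",k, k[:2]@ex,k[:2]@ey)
```

```text
L n 19 yaw -15.05 mid [ 0.5851 -0.0632] px [222. 192.]
R n 19 yaw -15.07 mid [ 0.5674 -0.1308] px [298.3 192. ]
Li n 15 yaw -15.09 mid [ 0.5801 -0.0738] px [235.7 189. ]
Ri n 15 yaw -14.96 mid [ 0.5735 -0.1195] px [284.7 189. ]
B n 4 yaw -15.45 mid [ 0.5304 -0.0954] px [270.5 236.6]
Ti n 10 yaw -15.07 mid [ 0.6047 -0.1051] px [261.  160.7]
Bi n 13 yaw -14.93 mid [ 0.5429 -0.0884] px [260.  220.1]
To n 15 yaw -14.88 mid [ 0.6188 -0.1062] px [258.1 145.1]
SL n 2 yaw -15.92 mid [ 0.5735 -0.0211] px [185.5 200. ]
L x 0.5822 y 0.0863
R x 0.5821 y 0.0165
Li x 0.5800 y 0.0748
Ri x 0.5851 y 0.0289
B x 0.5373 y 0.0414
Ti x 0.6116 y 0.0507
Bi x 0.5476 y 0.0513
To x 0.6256 y 0.0532
SL x 0.5603 y 0.1242
[247, 298, 15, 14, 195] [(298, np.int64(248), np.int64(260)), (301, np.int64(248), np.int64(261)), (304, np.int64(247), np.int64(261)), (307, np.int64(247), np.int64(261)), (310, np.int64(248), np.int64(260))]
knob +x top edge [ 0.49848422 -0.07183422  0.106     ] 0.5004949613314078 0.05613796233763584
```

Run:
```python
from h import *
rows([.54,.236,.19],-5,-1,8)
```

```text
[[-0.0166, -0.0386, -0.0023, 0.0001, -0.0002, -0.021, -1.0], [-0.0158, -0.039, -0.0023, 0.0001, -0.0002, -0.021, -1.0], [-0.015, -0.0393, -0.0023, 0.0001, -0.0002, -0.021, -1.0], [-0.0142, -0.0396, -0.0023, 0.0001, -0.0002, -0.021, -1.0], [-0.0133, -0.0399, -0.0023, 0.0001, -0.0002, -0.021, -1.0], [-0.0125, -0.0402, -0.0023, 0.0001, -0.0002, -0.021, -1.0], [-0.0116, -0.0404, -0.0023, 0.0001, -0.0002, -0.021, -1.0], [-0.0108, -0.0406, -0.0023, 0.0001, -0.0002, -0.021, -1.0]]
```

>>> {"api": "apply_moves", "payload": {
  "plan": [
    [-0.017,-0.039,-0.002,0,0,-0.021,-1],
    [-0.016,-0.039,-0.002,0,0,-0.021,-1],
    [-0.015,-0.039,-0.002,0,0,-0.021,-1],
    [-0.014,-0.04,-0.002,0,0,-0.021,-1],
    [-0.013,-0.04,-0.002,0,0,-0.021,-1],
    [-0.012,-0.04,-0.003,0,0,-0.021,-1],
    [-0.012,-0.04,-0.003,0,0,-0.021,-1],
    [-0.011,-0.041,-0.003,0,0,-0.021,-1]
  ]
}}

```text
t: 3.62
tcp_pos: [0.5397, 0.2386, 0.1913]
tool_rot: [0.999, -0.043, 0.001, -0.0]
force: [1.0, 0.1, 0.1]
finger_gap: 1.0
gripper_force: 0.0
```

>>> {"api": "apply_moves", "payload": {
  "plan": [
    [0,0,0,0,0,0,-0.4],
    [0,0,0,0,0,0,-0.4],
    [0,0,0,0,0,0,-0.4]
  ]
}}

```text
t: 4.0
tcp_pos: [0.5397, 0.2362, 0.1898]
tool_rot: [0.999, -0.044, 0.0, 0.0]
force: [-0.3, -0.8, 0.5]
finger_gap: 0.703
gripper_force: 0.0
```

Run:
```python
from h import *
s=sense();im=snapshot("wrist");np.savez("pics/w3.npz",im=im,p=s["tcp_pos"],q=s["tool_rot"]);cv2.imwrite("pics/w3.png",im[:,:,::-1])
C=cam("wrist",s);print(s["tcp_pos"],s["tool_rot"].round(4),s["qd"].round(3).tolist(),s["finger_gap"])
c=proj(C,[[.531,.236,.072]])[0];print(c);x,y=c.astype(int)
for b in blobs(im,"blue",(x-50,y-50,x+50,y+50)):
    cn=max(cv2.findContours(b[2].astype(np.uint8),0,1)[0],key=cv2.contourArea)
    r=cv2.minAreaRect(cn);bp=cv2.boxPoints(r);X=plane(C,bp,.072)
    print(b[:2],r);print(X.round(4).tolist())
```

```text
[0.5396904  0.23623383 0.18982179] [ 9.99e-01 -4.38e-02  3.00e-04  1.00e-04] [-0.005, 0.004, 0.001, 0.003, 0.0, 0.001] 0.7031601863295481
[257.06675654 184.50858728]
(array([259.3, 184.2]), [255, 169, 10, 32, 301]) ((259.5, 184.5), (31.0, 9.0), 90.0)
[[0.546, 0.2366, 0.072], [0.5453, 0.2283, 0.072], [0.5151, 0.2308, 0.072], [0.5159, 0.2393, 0.072]]
```

View pics/w3.png

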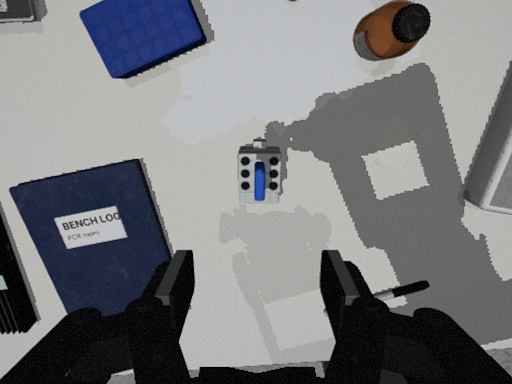

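The tab is at (259,184), aligned with image vertical, so the heading is already right at about -5°. Its centre is about (0.5305, 0.2336).

>>> {"api": "apply_moves", "payload": {
  "plan": [
    [-0.009,0.0034,0.04,0,0,0,-0.4],
    [0,0,0.04,0,0,0,-0.4],
    [0,0,0.035,0,0,0,-0.4],
    [0,0,0.02,0,0,0,-0.4],
    [0,0,0.01,0,0,0,-0.4],
    [0,0,0,0,0,0,-0.4],
    [0,0,0,0,0,0,-0.4]
  ]
}}

```text
t: 4.92
tcp_pos: [0.531, 0.2347, 0.0454]
tool_rot: [0.999, -0.043, 0.001, -0.0]
force: [-0.2, 0.2, 0.1]
finger_gap: 0.699
gripper_force: 0.0
```

>>> {"api": "apply_moves", "payload": {
  "plan": [
    [0,0,0,0,0,0,0.3],
    [0,0,0,0,0,0,1],
    [0,0,0,0,0,0,1],
    [0,0,0,0,0,0,1],
    [0,0,0,0,0,0,1],
    [0,0,0,0,0,0,1]
  ],
  "force": 50
}}

```text
t: 5.68
tcp_pos: [0.5301, 0.2347, 0.0444]
tool_rot: [0.999, -0.043, -0.0, 0.0]
force: [0.2, 0.5, -0.3]
finger_gap: 0.002
gripper_force: 0.0
```

The fingers shut fully without gripping anything, so I'll look.

Run:
```python
from h import *
s=sense();im=snapshot("wrist");cv2.imwrite("pics/w4.png",im[:,:,::-1]);a=snapshot("side");t=snapshot("top");np.savez("pics/s4.npz",a=a,t=t)
c=cv2.resize(a[180:320,220:400],None,fx=3,fy=3);w=cv2.resize(im[100:384,130:400],(399,420));
cv2.imwrite("pics/c4.png",np.hstack([cv2.resize(c,(400,420)),w])[:,:,::-1])
T,S=cam("top"),cam("side")
for n,i,bx in(("t",t,(140,205,180,250)),("s",a,(285,230,340,275))): print(n,[x[:2] for x in blobs(i,"blue",bx)])
```

```text
t []
s [(array([310. , 247.9]), [297, 241, 19, 19, 106])]
```

View pics/c4.png

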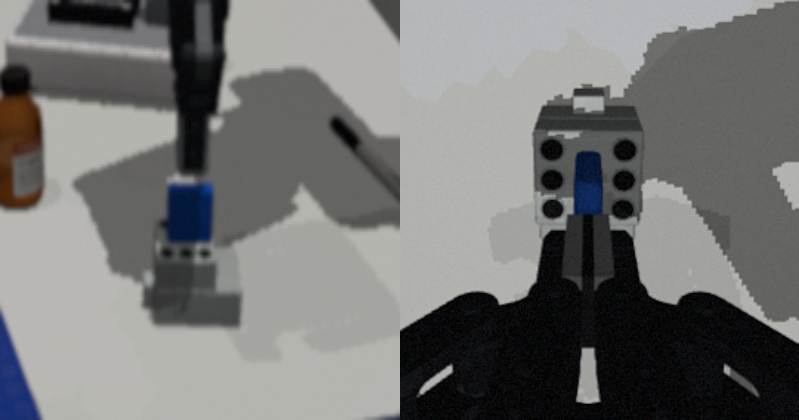

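The side crop shows the block upright and unmoved, with the fingers behind or beyond the tab. In the wrist crop the fingertips sit at the tab's -x end. I'll check this against projections.

Run:
```python
from h import *
s=sense();S=cam("side");C=cam("wrist",s);p=s["tcp_pos"]
ex=np.array([.996,-.087,0])
for n,c,o,f in(("side",S,(220,180),(400/180,3)),("wrist",C,(130,100),(399/270,420/284))):
    for m,X in(("tcp",p),("grasp",p+[0,0,.019]),("tab-x top",np.array([.5305,.2336,.072])-.016*ex),("tab+x top",np.array([.5305,.2336,.072])+.016*ex),("tab+x bot",np.array([.5305,.2336,.04])+.016*ex)):
        u=proj(c,X)[0];print(n,m,u.round(1),"crop",((u-o)*f).round(0))
print(s["finger_gap"])
```

```text
side tcp [305.2 256.6] crop [189. 230.]
side grasp [305.6 246.1] crop [190. 198.]
side tab-x top [315.7 240.9] crop [213. 183.]
side tab+x top [295.1 240.8] crop [167. 182.]
side tab+x bot [294.6 258.6] crop [166. 236.]
wrist tcp [255.6 229.3] crop [186. 191.]
wrist grasp [255.5 244.3] crop [185. 213.]
wrist tab-x top [257.5 278.4] crop [188. 264.]
wrist tab+x top [257.5 222.4] crop [188. 181.]
wrist tab+x bot [257.4 200.3] crop [188. 148.]
0.00406279906271257
```

The projections disagree with the stated tool geometry. In both the wrist and side views the real fingertips end about 30 mm above the reported TCP (z≈0.077, just over the tab top). I'll open, descend in steps watching the force, and re-check with the camera.

>>> {"api": "apply_moves", "payload": {
  "plan": [
    [0,0,0,0,0,0,-0.4],
    [0,0,0,0,0,0,-0.4],
    [0,0,0,0,0,0,-0.4],
    [0,0,0.008,0,0,0,-0.4],
    [0,0,0.007,0,0,0,-0.4],
    [0,0,0,0,0,0,-0.4]
  ],
  "force": 50
}}

```text
t: 6.58
tcp_pos: [0.5293, 0.2345, 0.0284]
tool_rot: [0.999, -0.043, -0.001, 0.0]
force: [-0.4, 0.0, -0.2]
finger_gap: 0.703
gripper_force: 0.0
```

Run:
```python
from h import *
s=sense();im=snapshot("wrist");a=snapshot("side")
w=cv2.resize(im[100:384,130:400],(399,420));c=cv2.resize(a[180:320,220:400],(400,420))
cv2.imwrite("pics/c5.png",np.hstack([c,w])[:,:,::-1]);print(s["tcp_pos"],s["force"],proj(cam("side"),s["tcp_pos"]))
```

```text
[0.5292859  0.23452686 0.02841055] [-0.4410652   0.02457806 -0.24129418] [[305.31737794 265.26369912]]
```

View pics/c5.png

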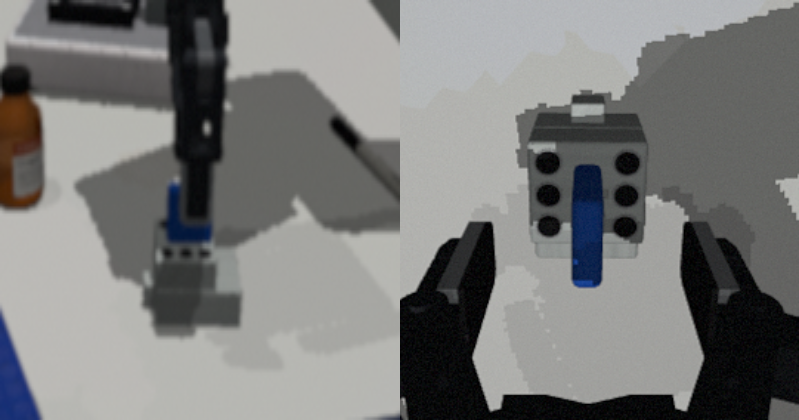

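The fingers now straddle the tab, centred on it, with tips at about z≈0.057–0.065. I'll go down 7 mm more and close.

>>> {"api": "apply_moves", "payload": {
  "plan": [
    [0.001,0,0.004,0,0,0,-0.4],
    [0,0,0.003,0,0,0,-0.4],
    [0,0,0,0,0,0,0.2],
    [0,0,0,0,0,0,1],
    [0,0,0,0,0,0,1],
    [0,0,0,0,0,0,1],
    [0,0,0,0,0,0,1],
    [0,0,0,0,0,0,1]
  ],
  "force": 50
}}

```text
t: 7.68
tcp_pos: [0.5313, 0.2347, 0.0227]
tool_rot: [0.999, -0.043, 0.0, -0.0]
force: [0.3, -0.1, 2.6]
finger_gap: 0.098
gripper_force: 51.7
```

Gripped. Lift and carry over the nest.

>>> {"api": "apply_moves", "payload": {
  "plan": [
    [0,0,-0.01,0,0,0,1],
    [0,0,-0.025,0,0,0,1],
    [0,0,-0.03,0,0,0,1],
    [0,0,-0.03,0,0,0,1],
    [0,0,-0.02,0,0,0,1],
    [0,0,0,0,0,0,1]
  ]
}}

```text
t: 8.43
tcp_pos: [0.5318, 0.2349, 0.1389]
tool_rot: [0.999, -0.043, 0.002, -0.0]
force: [-0.4, 0.5, -3.7]
finger_gap: 0.101
gripper_force: 51.0
```

Run:
```python
from h import *
s=sense();print(s["tcp_pos"],s["force"],s["ft_torque"],s["finger_gap"],s["gripper_force"],s["tool_rot"])
im=snapshot("wrist");np.save("pics/w6.npy",im)
b=blobs(im,"blue",(200,150,310,330));print([x[:2] for x in b])
rows([.5812,-.0983,.138],-15.05,1,12)
```

```text
[0.53181748 0.23488514 0.13887589] [-0.44692579  0.52236477 -3.72133052] [ 0.00693725 -0.02025801  0.01405522] 0.10088298226473974 50.9926575422287 [ 9.99073918e-01 -4.29986859e-02  1.50172471e-03 -4.06328657e-04]
[(array([257. , 273.3]), [247, 244, 21, 61, 1051])]
[[0.0066, 0.0273, -0.0, -0.0, -0.0, 0.0147, 1.0], [0.007, 0.0272, -0.0, -0.0, -0.0, 0.0147, 1.0], [0.0074, 0.0271, -0.0, -0.0, -0.0, 0.0147, 1.0], [0.0078, 0.027, -0.0, -0.0, -0.0, 0.0147, 1.0], [0.0082, 0.0268, -0.0, -0.0, -0.0, 0.0147, 1.0], [0.0086, 0.0267, -0.0, -0.0, -0.0, 0.0147, 1.0], [0.0089, 0.0266, -0.0, -0.0, -0.0, 0.0147, 1.0], [0.0093, 0.0265, -0.0, -0.0, -0.0, 0.0147, 1.0], [0.0097, 0.0263, -0.0, -0.0, -0.0, 0.0147, 1.0], [0.0101, 0.0262, -0.0, -0.0, -0.0, 0.0147, 1.0], [0.0105, 0.026, -0.0, -0.0, -0.0, 0.0147, 1.0], [0.0109, 0.0259, -0.0, -0.0, -0.0, 0.0147, 1.0]]
```

>>> {"api": "apply_moves", "payload": {
  "plan": [
    [0.007,0.027,0,0,0,0.015,1],
    [0.007,0.027,0,0,0,0.015,1],
    [0.007,0.027,0,0,0,0.015,1],
    [0.008,0.027,0,0,0,0.015,1],
    [0.008,0.027,0,0,0,0.015,1],
    [0.009,0.027,0,0,0,0.015,1],
    [0.009,0.027,0,0,0,0.015,1],
    [0.009,0.027,0,0,0,0.015,1]
  ]
}}

```text
t: 9.48
tcp_pos: [0.5632, 0.0111, 0.1356]
tool_rot: [0.995, -0.103, -0.002, -0.0]
force: [-0.2, 1.1, -2.6]
finger_gap: 0.101
gripper_force: 50.9
```

>>> {"api": "apply_moves", "payload": {
  "plan": [
    [0.01,0.026,0,0,0,0.014,1],
    [0.01,0.026,0,0,0,0.014,1],
    [0.01,0.026,0,0,0,0.014,1],
    [0.01,0.025,0,0,0,0.014,1],
    [0,0,0,0,0,0,1],
    [0,0,0,0,0,0,1]
  ]
}}

```text
t: 10.22
tcp_pos: [0.579, -0.0967, 0.1361]
tool_rot: [0.991, -0.131, -0.002, -0.001]
force: [-0.1, 0.8, -2.6]
finger_gap: 0.102
gripper_force: 51.0
```

```bash
cat > loc.py <<'E'
from h import *
s=sense();a=np.radians(-15.05);ex=np.array([np.cos(a),np.sin(a),0]);ey=np.array([-ex[1],ex[0],0])
d=s["tcp_pos"]-np.array([.5812,-.0983,.0677])
h=Ro.from_quat(s["tool_rot"]).as_matrix()
print("off x %.2f y %.2f z %.2f mm"%(d@ex*1e3,d@ey*1e3,d[2]*1e3),"head %.2f"%np.degrees(np.arctan2(h[1,0],h[0,0])),"tilt",np.degrees(h[2,:2]).round(2),"F",(s["force"]@ex).round(1),(s["force"]@ey).round(1),s["force"][2].round(1),"M",s["ft_torque"].round(2),"gap",round(s["finger_gap"],3),s["t"])
E
python3 loc.py
python3 - <<'E'
from h import *
s=sense();im=snapshot("wrist");np.savez("pics/w7.npz",im=im,p=s["tcp_pos"],q=s["tool_rot"]);cv2.imwrite("pics/w7.png",cv2.resize(im[60:330,120:400],None,fx=2,fy=2,interpolation=cv2.INTER_CUBIC)[:,:,::-1])
E
```

```text
off x -2.53 y 0.96 z 68.39 mm head -15.04 tilt [-0.2  -0.05] F -0.3 0.7 -2.6 M [ 0.05  0.02 -0.02] gap 0.102 10.225
```

View pics/w7.png

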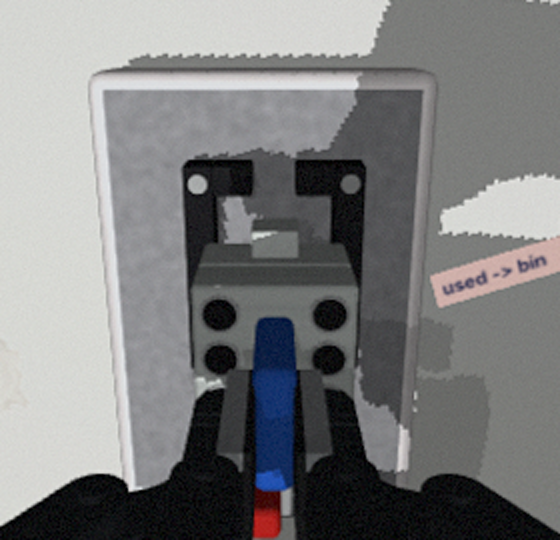

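The block hangs aligned over the nest, with its key at (274,235) in line with the notch (274,175 in the crop). I'll correct the offset and lower to just above the rim.

>>> {"api": "apply_moves", "payload": {
  "plan": [
    [0.0015,0.0005,0.015,0,0,0,1],
    [0.001,0.0005,0.015,0,0,0,1],
    [0,0,0.012,0,0,0,1],
    [0,0,0.004,0,0,0,1],
    [0,0,0,0,0,0,1],
    [0,0,0,0,0,0,1]
  ]
}}

```text
t: 11.02
tcp_pos: [0.5829, -0.0994, 0.0918]
tool_rot: [0.991, -0.131, 0.001, 0.0]
force: [0.8, 0.0, -3.5]
finger_gap: 0.099
gripper_force: 50.9
```

```bash
python3 loc.py
python3 - <<'E'
from h import *
s=sense();im=snapshot("wrist");np.savez("pics/w8.npz",im=im,p=s["tcp_pos"],q=s["tool_rot"])
C=cam("wrist",s);g=cv2.GaussianBlur(cv2.cvtColor(im,cv2.COLOR_RGB2GRAY),(3,3),0)
# expected pixel rows: nest +x wall rim and key
a=np.radians(-15.05);ex=np.array([np.cos(a),np.sin(a),0]);ey=np.array([-ex[1],ex[0],0]);N=np.array([.5746,-.0965,.061])
for n,X in(("rim +x,mid",N+.0375*ex),("rimL",N+.0375*ex+.0085*ey),("rimR",N+.0375*ex-.0085*ey)):print(n,proj(C,X)[0].round(1))
z=s["tcp_pos"][2]-.0227;o=s["tcp_pos"]-.0068*ex;o[2]=z+.016
for n,X in(("keyL",o+.038*ex+.007*ey),("keyR",o+.038*ex-.007*ey)):print(n,proj(C,X)[0].round(1))
for v in range(118,190,4): print(v,g[v,225:295:2].tolist())
E
```

```text
off x 1.94 y -0.59 z 24.13 mm head -15.02 tilt [0.06 0.01] F 0.8 0.3 -3.5 M [0.05 0.01 0.03] gap 0.099 11.025
rim +x,mid [254.6 169.1]
rimL [241.5 169.1]
rimR [267.7 169.1]
keyL [243.3 175.3]
keyR [267.6 175.3]
118 [158, 156, 153, 151, 150, 150, 152, 151, 149, 147, 147, 149, 156, 157, 156, 154, 153, 154, 154, 153, 148, 144, 145, 150, 152, 153, 151, 150, 153, 158, 161, 161, 120, 85, 88]
122 [155, 152, 151, 151, 155, 157, 157, 154, 151, 150, 147, 148, 152, 154, 155, 154, 152, 149, 148, 149, 151, 149, 148, 147, 146, 149, 150, 150, 150, 152, 154, 151, 130, 89, 88]
126 [151, 150, 149, 151, 157, 160, 156, 152, 151, 150, 151, 154, 161, 164, 162, 154, 150, 151, 152, 155, 154, 152, 151, 149, 148, 151, 152, 153, 155, 153, 152, 140, 87, 83, 86]
130 [151, 152, 152, 152, 152, 151, 149, 146, 148, 150, 152, 154, 158, 159, 160, 158, 153, 153, 156, 157, 156, 154, 153, 155, 156, 158, 159, 157, 154, 154, 149, 102, 90, 87, 86]
134 [149, 150, 148, 149, 153, 155, 153, 148, 146, 144, 145, 146, 148, 149, 153, 156, 154, 152, 148, 151, 151, 149, 150, 151, 151, 154, 154, 152, 152, 143, 100, 86, 88, 87, 88]
138
[... 1343 characters left out ...]
7, 69, 69, 70, 68, 69, 68, 69, 61, 22, 16, 13, 16, 13, 15, 15, 16, 19, 14, 13, 13, 21]
174 [15, 13, 18, 13, 13, 15, 11, 11, 19, 70, 79, 74, 75, 76, 75, 72, 72, 70, 70, 72, 72, 71, 38, 15, 16, 13, 12, 16, 15, 13, 11, 11, 17, 15, 23]
178 [21, 24, 20, 20, 20, 22, 22, 22, 38, 73, 130, 169, 136, 124, 126, 124, 123, 122, 123, 121, 122, 121, 64, 16, 18, 17, 18, 20, 22, 21, 21, 20, 15, 13, 12]
182 [70, 70, 70, 69, 69, 71, 68, 69, 67, 66, 88, 123, 123, 124, 122, 120, 121, 119, 119, 120, 119, 118, 85, 68, 68, 70, 68, 68, 70, 70, 68, 66, 53, 41, 19]
186 [69, 69, 69, 68, 67, 67, 68, 66, 69, 67, 82, 118, 120, 119, 117, 119, 118, 118, 118, 119, 119, 118, 83, 66, 67, 67, 67, 66, 67, 68, 66, 67, 66, 66, 37]
```

Notch centre is at column 254.7 and key centre at 257.2. After parallax, the block needs about 1.6 mm along tool -y, and about -1.3 mm in x.

>>> {"api": "apply_moves", "payload": {
  "plan": [
    [-0.0013,-0.0016,0.002,0,0,0,1],
    [0,0,0,0,0,0,1],
    [0,0,0,0,0,0,1],
    [0,0,0,0,0,0,1]
  ]
}}

```text
t: 11.58
tcp_pos: [0.5817, -0.0973, 0.0895]
tool_rot: [0.991, -0.131, 0.0, 0.0]
force: [0.2, -0.3, -3.3]
finger_gap: 0.1
gripper_force: 50.9
```

```bash
python3 loc.py
```

```text
off x 0.24 y 1.08 z 21.76 mm head -15.02 tilt [0.01 0.  ] F 0.2 -0.3 -3.3 M [0.01 0.01 0.01] gap 0.1 11.575
```

>>> {"api": "apply_moves", "payload": {
  "plan": [
    [0,0,0.002,0,0,0,1],
    [0,0,0.002,0,0,0,1],
    [0,0,0,0,0,0,1],
    [0,0,0,0,0,0,1]
  ]
}}

```text
t: 12.08
tcp_pos: [0.5816, -0.0973, 0.0854]
tool_rot: [0.991, -0.131, -0.0, -0.0]
force: [0.0, 0.3, -3.0]
finger_gap: 0.103
gripper_force: 50.9
```

```bash
python3 loc.py
```

```text
off x 0.17 y 1.07 z 17.66 mm head -15.02 tilt [-0.  0.] F -0.1 0.3 -3.0 M [ 0.02 -0.01  0.06] gap 0.103 12.075
```

Free weight is -3.0 N, with contact expected about 1.7 mm lower. I'll step down slowly.

>>> {"api": "apply_moves", "payload": {
  "plan": [
    [0,0,0.001,0,0,0,1],
    [0,0,0.001,0,0,0,1],
    [0,0,0,0,0,0,1],
    [0,0,0,0,0,0,1]
  ]
}}

```text
t: 12.58
tcp_pos: [0.5816, -0.0973, 0.0834]
tool_rot: [0.991, -0.131, -0.0, 0.0]
force: [0.2, -0.3, -2.6]
finger_gap: 0.098
gripper_force: 50.9
```

>>> {"api": "apply_moves", "payload": {
  "plan": [
    [0,0,0.0005,0,0,0,1],
    [0,0,0.0005,0,0,0,1],
    [0,0,0,0,0,0,1]
  ]
}}

```text
t: 12.95
tcp_pos: [0.5816, -0.0973, 0.0824]
tool_rot: [0.991, -0.131, -0.0, 0.0]
force: [0.6, -0.1, -4.1]
finger_gap: 0.101
gripper_force: 50.9
```

```bash
python3 loc.py
```

```text
off x 0.15 y 1.06 z 14.66 mm head -15.02 tilt [-0.  0.] F 0.6 0.1 -4.1 M [ 0.04  0.03 -0.01] gap 0.101 12.95
```

>>> {"api": "apply_moves", "payload": {
  "plan": [
    [0,0,0.0007,0,0,0,1],
    [0,0,0.0007,0,0,0,1],
    [0,0,0.0006,0,0,0,1],
    [0,0,0,0,0,0,1]
  ]
}}

```text
t: 13.45
tcp_pos: [0.5816, -0.0973, 0.0803]
tool_rot: [0.991, -0.131, -0.0, -0.0]
force: [0.0, -0.4, -3.4]
finger_gap: 0.097
gripper_force: 50.9
```

```bash
python3 loc.py
```

```text
off x 0.11 y 1.09 z 12.63 mm head -15.02 tilt [-0.01 -0.  ] F 0.1 -0.4 -3.4 M [ 0.04 -0.    0.01] gap 0.097 13.45
```

It is still free 3.4 mm below the rim level, so it is probably in the pocket. I'll continue gently.

>>> {"api": "apply_moves", "payload": {
  "plan": [
    [0,0,0.001,0,0,0,1],
    [0,0,0.001,0,0,0,1],
    [0,0,0.001,0,0,0,1],
    [0,0,0.001,0,0,0,1],
    [0,0,0,0,0,0,1]
  ]
}}

```text
t: 14.08
tcp_pos: [0.5816, -0.0973, 0.0763]
tool_rot: [0.991, -0.131, -0.0, -0.0]
force: [-0.2, 0.3, -2.8]
finger_gap: 0.101
gripper_force: 50.9
```

>>> {"api": "apply_moves", "payload": {
  "plan": [
    [0,0,0.001,0,0,0,1],
    [0,0,0.001,0,0,0,1],
    [0,0,0.001,0,0,0,1],
    [0,0,0.001,0,0,0,1],
    [0,0,0,0,0,0,1]
  ]
}}

```text
t: 14.7
tcp_pos: [0.5816, -0.0973, 0.0723]
tool_rot: [0.991, -0.131, -0.0, -0.0]
force: [0.4, -0.2, -3.2]
finger_gap: 0.101
gripper_force: 50.9
```

```bash
python3 loc.py
```

```text
off x 0.13 y 1.07 z 4.59 mm head -15.03 tilt [-0.01 -0.  ] F 0.4 -0.1 -3.2 M [-0.02  0.02  0.  ] gap 0.101 14.7
```

>>> {"api": "apply_moves", "payload": {
  "plan": [
    [0,0,0.001,0,0,0,1],
    [0,0,0.001,0,0,0,1],
    [0,0,0.001,0,0,0,1],
    [0,0,0,0,0,0,1]
  ]
}}

```text
t: 15.2
tcp_pos: [0.5816, -0.0973, 0.0693]
tool_rot: [0.991, -0.131, -0.0, -0.0]
force: [0.1, -0.6, -3.4]
finger_gap: 0.094
gripper_force: 51.0
```

>>> {"api": "apply_moves", "payload": {
  "plan": [
    [0,0,0.0005,0,0,0,1],
    [0,0,0.0005,0,0,0,1],
    [0,0,0,0,0,0,1]
  ]
}}

```text
t: 15.58
tcp_pos: [0.5816, -0.0973, 0.0684]
tool_rot: [0.991, -0.131, 0.0, 0.0]
force: [-0.8, -0.6, -3.0]
finger_gap: 0.102
gripper_force: 50.9
```

```bash
python3 loc.py
```

```text
off x 0.17 y 1.08 z 0.69 mm head -15.02 tilt [ 0. -0.] F -0.6 -0.8 -3.0 M [0.03 0.02 0.02] gap 0.102 15.575
```

>>> {"api": "apply_moves", "payload": {
  "plan": [
    [0,0,0.0005,0,0,0,1],
    [0,0,0.0005,0,0,0,1],
    [0,0,0,0,0,0,1]
  ]
}}

```text
t: 15.95
tcp_pos: [0.5816, -0.0973, 0.0677]
tool_rot: [0.991, -0.131, 0.0, 0.0]
force: [-0.3, -0.2, 0.4]
finger_gap: 0.099
gripper_force: 51.4
```

```bash
python3 loc.py
```

```text
off x 0.18 y 1.07 z 0.02 mm head -15.02 tilt [0.01 0.  ] F -0.2 -0.2 0.4 M [ 0.09  0.16 -0.02] gap 0.099 15.95
```

The weight transferred to the floor exactly at the home height, so the block is seated. I'll release it, rise, and measure the knob and tab.

>>> {"api": "apply_moves", "payload": {
  "plan": [
    [0,0,0,0,0,0,0.5],
    [0,0,0,0,0,0,0],
    [0,0,0,0,0,0,-0.4],
    [0,0,0,0,0,0,-0.4],
    [0,0,-0.02,0,0,0,-0.4],
    [0,0,-0.04,0,0,0,-0.4],
    [0,0,-0.03,0,0,0,-0.4],
    [0,0,-0.02,0,0,0,-0.4]
  ]
}}

```text
t: 16.95
tcp_pos: [0.5823, -0.0975, 0.1792]
tool_rot: [0.991, -0.131, 0.001, 0.0]
force: [0.2, -0.6, -0.5]
finger_gap: 0.702
gripper_force: 0.0
```

>>> {"api": "apply_moves", "payload": {
  "plan": [
    [-0.02,0,0,0,0,0,-0.4],
    [-0.02,0,0,0,0,0,-0.4],
    [-0.02,0,0,0,0,0,-0.4],
    [0,0,0,0,0,0,-0.4],
    [0,0,0,0,0,0,-0.4]
  ]
}}

```text
t: 17.58
tcp_pos: [0.5248, -0.0822, 0.1777]
tool_rot: [0.991, -0.131, 0.001, 0.0]
force: [-0.3, 0.0, -0.4]
finger_gap: 0.703
gripper_force: 0.0
```

```bash
python3 loc.py
python3 - <<'E'
from h import *
s=sense();im=snapshot("wrist");np.savez("pics/w9.npz",im=im,p=s["tcp_pos"],q=s["tool_rot"]);C=cam("wrist",s)
sd=snapshot("side");np.save("pics/s9.npy",sd)
a=np.radians(-15.05);ex=np.array([np.cos(a),np.sin(a),0]);ey=np.array([-ex[1],ex[0],0]);N=np.array([.5746,-.0965,.061])
c=proj(C,[.4915,-.070,.106])[0].astype(int);print(c)
for col,z in(("red",.106),("blue",.117)):
  for b in blobs(im,col,(190,60,330,330),40):
    x,y,w,h,_=b[1];X=plane(C,[(x-.0,y),(x+w,y),(x,y+h),(x+w,y+h)],z);L=(X-N)
    print(col,b[:2],"x",(L@ex*1e3).round(1),"y",(L@ey*1e3).round(1))
cv2.imwrite("pics/w9.png",im[50:350,100:420][...,::-1])
S=cam("side")
for z in(.045,.05,.055,.06,.065,.07):print(z,(proj(S,[.5293,.272,z])[0]-[220,180])*[400/180,3])
E
```

```text
off x -58.61 y 0.93 z 110.04 mm head -15.03 tilt [0.11 0.01] F -0.3 -0.1 -0.4 M [-0.04 -0.03 -0.  ] gap 0.703 17.575
[252 232]
red (array([251.6, 231.7]), [244, 224, 16, 16, 236]) x [-79.9 -79.9 -94.4 -94.4] y [10.6 -2.5 10.8 -2.6]
blue (array([256.9, 117.4]), [250, 95, 14, 46, 588]) x [22.  22.  -9.8 -9.8] y [ 4.8 -4.9  5.  -5.1]
0.045 [199.4789229  267.48807585]
0.05 [199.75542947 258.85527284]
0.055 [200.03358308 250.1710473 ]
0.06 [200.31339851 241.43493839]
0.065 [200.59489068 232.64647976]
0.07 [200.87807472 223.80519945]
```

By camera, the tab is at nest (6.1, 0.0) at home height, so the block is seated. The knob is at nest (-87.2, +4.1). The side view confirms the real fingertips are about 35 mm behind the TCP. I'll pinch the knob.

>>> {"api": "apply_moves", "payload": {
  "plan": [
    [-0.018,-0.002,0.03,0,0,0,-0.4],
    [-0.017,-0.002,0.03,0,0,0,-0.4],
    [0,0,0.03,0,0,0,-0.4],
    [0,0,0.02,0,0,0,-0.4],
    [0,0,0.01,0,0,0,-0.4],
    [0,0,0.005,0,0,0,-0.4],
    [0,0,0,0,0,0,-0.4]
  ],
  "force": 20
}}

```text
t: 18.55
tcp_pos: [0.4914, -0.069, 0.0525]
tool_rot: [0.991, -0.131, 0.0, 0.0]
force: [0.2, 0.2, -0.0]
finger_gap: 0.7
gripper_force: 0.0
```

```bash
python3 loc.py
python3 - <<'E'
from h import *
s=sense();im=snapshot("wrist");sd=snapshot("side");C=cam("wrist",s)
print([b[:2] for b in blobs(im,"red",(190,100,330,384),40)])
w=cv2.resize(im[100:384,130:400],(399,420));c=cv2.resize(sd[120:220,240:360],(400,420))
cv2.imwrite("pics/c10.png",np.hstack([c,w])[:,:,::-1])
E
```

```text
off x -94.36 y 5.01 z -15.16 mm head -15.02 tilt [0.03 0.  ] F 0.2 0.2 -0.0 M [ 0.02 -0.01  0.02] gap 0.7 18.55
[(array([256.7, 269.1]), [241, 241, 31, 52, 1293])]
```

View pics/c10.png

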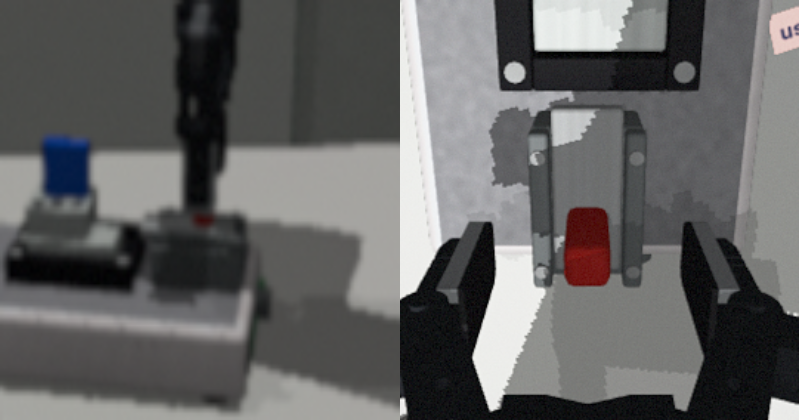

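The block sits fully in the nest with its step flat inside the frame. The knob is centred between the pads. Close on it and push the bolt.

>>> {"api": "apply_moves", "payload": {
  "plan": [
    [0,0,0,0,0,0,0.2],
    [0,0,0,0,0,0,1],
    [0,0,0,0,0,0,1],
    [0,0,0,0,0,0,1],
    [0,0,0,0,0,0,1]
  ],
  "force": 25
}}

```text
t: 19.27
tcp_pos: [0.4911, -0.0687, 0.0528]
tool_rot: [0.991, -0.131, 0.0, -0.0]
force: [0.1, 1.3, 5.5]
finger_gap: 0.155
gripper_force: 28.4
```

```bash
python3 loc.py
```

```text
off x -94.68 y 5.19 z -14.90 mm head -15.03 tilt [ 0.03 -0.01] F -0.3 1.2 5.5 M [ 0.24  0.03 -0.06] gap 0.155 19.275
```

>>> {"api": "apply_moves", "payload": {
  "plan": [
    [0.004,0,0,0,0,0,1],
    [0.004,0,0,0,0,0,1],
    [0.004,0,0,0,0,0,1],
    [0.004,0,0,0,0,0,1],
    [0.004,0,0,0,0,0,1],
    [0.003,0,0,0,0,0,1],
    [0.002,0,0,0,0,0,1],
    [0,0,0,0,0,0,1]
  ]
}}

```text
t: 20.27
tcp_pos: [0.5149, -0.0751, 0.0528]
tool_rot: [0.991, -0.131, -0.0, -0.0]
force: [-1.4, 2.0, 5.1]
finger_gap: 0.154
gripper_force: 28.5
```

```bash
python3 loc.py
```

```text
off x -70.05 y 5.24 z -14.88 mm head -15.02 tilt [-0.02 -0.01] F -1.9 1.5 5.1 M [0.26 0.16 0.01] gap 0.154 20.275
```

Moved 24.6 mm with about 2 N drag. Ease it to the stop.

>>> {"api": "apply_moves", "payload": {
  "plan": [
    [0.001,0,0,0,0,0,1],
    [0.001,0,0,0,0,0,1],
    [0.001,0,0,0,0,0,1],
    [0.001,0,0,0,0,0,1],
    [0,0,0,0,0,0,1]
  ]
}}

```text
t: 20.9
tcp_pos: [0.5177, -0.0758, 0.0528]
tool_rot: [0.991, -0.131, -0.001, -0.0]
force: [-2.4, 1.7, 7.9]
finger_gap: 0.155
gripper_force: 28.8
```

```bash
python3 loc.py
```

```text
off x -67.20 y 5.24 z -14.90 mm head -15.01 tilt [-0.15 -0.01] F -2.8 1.0 7.9 M [0.23 0.44 0.  ] gap 0.155 20.9
```

>>> {"api": "apply_moves", "payload": {
  "plan": [
    [0.001,0,0,0,0,0,1],
    [0.001,0,0,0,0,0,1],
    [0,0,0,0,0,0,1],
    [0,0,0,0,0,0,1]
  ]
}}

```text
t: 21.4
tcp_pos: [0.5176, -0.0758, 0.0528]
tool_rot: [0.991, -0.13, -0.003, -0.001]
force: [-6.2, 1.6, 10.5]
finger_gap: 0.153
gripper_force: 29.2
```

```bash
python3 loc.py
```

```text
off x -67.28 y 5.26 z -14.90 mm head -14.99 tilt [-0.37 -0.01] F -6.4 -0.1 10.5 M [ 0.26  0.84 -0.05] gap 0.153 21.4
```

The bolt is at its stop: no more motion and the force is rising. Relax, open, rise, verify.

>>> {"api": "apply_moves", "payload": {
  "plan": [
    [-0.001,0,0,0,0,0,1],
    [0,0,0,0,0,0,0.3],
    [0,0,0,0,0,0,-0.4],
    [0,0,0,0,0,0,-0.4],
    [0,0,-0.02,0,0,0,-0.4],
    [0,0,-0.04,0,0,0,-0.4],
    [0,0,-0.04,0,0,0,-0.4],
    [0,0,-0.03,0,0,0,-0.4]
  ]
}}

```text
t: 22.4
tcp_pos: [0.5204, -0.0768, 0.184]
tool_rot: [0.991, -0.131, 0.001, 0.0]
force: [0.5, 0.6, -0.5]
finger_gap: 0.698
gripper_force: 0.0
```

>>> {"api": "apply_moves", "payload": {
  "plan": [
    [0,0,0,0,0,0,-0.4],
    [0,0,0,0,0,0,-0.4],
    [0,0,0,0,0,0,-0.4]
  ]
}}

```text
t: 22.78
tcp_pos: [0.5189, -0.0763, 0.1809]
tool_rot: [0.991, -0.131, -0.002, -0.0]
force: [0.1, -0.4, 0.3]
finger_gap: 0.701
gripper_force: 0.0
```

```bash
python3 loc.py
python3 - <<'E'
from h import *
s=sense();im=snapshot("wrist");C=cam("wrist",s);cv2.imwrite("pics/w11.png",im[...,::-1])
a=np.radians(-15.05);ex=np.array([np.cos(a),np.sin(a),0]);ey=np.array([-ex[1],ex[0],0]);N=np.array([.5746,-.0965,.061])
for col,z in(("red",.106),("blue",.117)):
  for b in blobs(im,col,(190,30,330,330),40):
    x,y,w,h,_=b[1];X=plane(C,[(x,y),(x+w,y+h)],z)-N
    print(col,b[1],"x",(X@ex*1e3).round(1),"y",(X@ey*1e3).round(1))
E
```

```text
off x -65.93 y 5.09 z 113.21 mm head -15.03 tilt [-0.19 -0.02] F 0.2 -0.3 0.3 M [ 0.02 -0.   -0.03] gap 0.701 22.775
red [249, 182, 16, 17, 248] x [-52.6 -67. ] y [10.5 -2.3]
blue [256, 84, 14, 46, 569] x [ 21.6 -10. ] y [ 4.8 -5.3]
```

The knob moved 27.4 mm by both camera and TCP. Since the pinch also pressed downward, I'll give it one confirming nudge from behind with the fingers shut.

>>> {"api": "apply_moves", "payload": {
  "plan": [
    [-0.015,0,0,0,0,0,1],
    [-0.015,0,0,0,0,0,1],
    [0,0,0.04,0,0,0,1],
    [0,0,0.04,0,0,0,1],
    [0,0,0.03,0,0,0,1],
    [0,0,0.013,0,0,0,1],
    [0,0,0,0,0,0,1]
  ]
}}

```text
t: 23.7
tcp_pos: [0.4901, -0.0686, 0.0591]
tool_rot: [0.991, -0.131, -0.001, -0.0]
force: [-0.4, -0.2, -0.2]
finger_gap: -0.001
gripper_force: 0.0
```

>>> {"api": "apply_moves", "payload": {
  "plan": [
    [0.003,0,0,0,0,0,1],
    [0.003,0,0,0,0,0,1],
    [0.002,0,0,0,0,0,1],
    [0.001,0,0,0,0,0,1],
    [0.001,0,0,0,0,0,1],
    [0,0,0,0,0,0,1]
  ]
}}

```text
t: 24.45
tcp_pos: [0.5005, -0.0714, 0.0594]
tool_rot: [0.991, -0.131, -0.0, -0.0]
force: [-0.6, 0.6, -0.1]
finger_gap: -0.001
gripper_force: 0.0
```

```bash
python3 loc.py
```

```text
off x -84.89 y 5.06 z -8.30 mm head -15.02 tilt [-0.01 -0.  ] F -0.7 0.5 -0.1 M [-0.02  0.02 -0.04] gap -0.001 24.45
```

Contact is about to come (knob TCP at -67.2, minus 18 gives -85.2).

>>> {"api": "apply_moves", "payload": {
  "plan": [
    [0.001,0,0,0,0,0,1],
    [0.001,0,0,0,0,0,1],
    [0,0,0,0,0,0,1]
  ]
}}

```text
t: 24.82
tcp_pos: [0.5005, -0.0713, 0.0592]
tool_rot: [0.991, -0.131, -0.002, -0.0]
force: [-5.3, 0.5, 4.1]
finger_gap: 0.002
gripper_force: 2.6
```

```bash
python3 loc.py
```

```text
off x -84.96 y 5.14 z -8.48 mm head -15.01 tilt [-0.24 -0.01] F -5.3 -0.8 4.1 M [0.08 0.82 0.02] gap 0.002 24.825
```

>>> {"api": "apply_moves", "payload": {
  "plan": [
    [0.001,0,0,0,0,0,1],
    [0.001,0,0,0,0,0,1],
    [0,0,0,0,0,0,1]
  ]
}}

```text
t: 25.2
tcp_pos: [0.5005, -0.0712, 0.0592]
tool_rot: [0.991, -0.13, -0.004, -0.001]
force: [-8.7, 0.0, 7.2]
finger_gap: 0.001
gripper_force: 4.1
```

```bash
python3 loc.py
```

```text
off x -85.01 y 5.24 z -8.55 mm head -14.99 tilt [-0.47 -0.01] F -8.4 -2.2 7.2 M [ 0.13  1.28 -0.04] gap 0.001 25.2
```

It is firm against the stop at 8 N, well above the 2 N friction. Back off, rise, final check.

>>> {"api": "apply_moves", "payload": {
  "plan": [
    [-0.005,0,0,0,0,0,1],
    [-0.01,0,0,0,0,0,1],
    [0,0,-0.04,0,0,0,1],
    [0,0,-0.05,0,0,0,1],
    [0,0,-0.04,0,0,0,1],
    [0,0,0,0,0,0,1],
    [0,0,0,0,0,0,1],
    [0,0,0,0,0,0,1]
  ]
}}

```text
t: 26.2
tcp_pos: [0.4889, -0.0682, 0.1879]
tool_rot: [0.991, -0.131, -0.001, -0.0]
force: [-0.0, -0.6, -0.3]
finger_gap: 0.001
gripper_force: 0.0
```

Run:
```python
from h import *
s=sense();im=snapshot("wrist");C=cam("wrist",s);t=snapshot("top");t0=np.load("pics/top0.npy")
a=np.radians(-15.05);ex=np.array([np.cos(a),np.sin(a),0]);ey=np.array([-ex[1],ex[0],0]);N=np.array([.5746,-.0965,.061])
for col,z in(("red",.106),("blue",.117)):
  for b in blobs(im,col,(190,10,330,330),40):
    x,y,w,h,_=b[1];X=plane(C,[(x,y),(x+w,y+h)],z)-N
    print(col,b[1],"x",(X@ex*1e3).round(1),"y",(X@ey*1e3).round(1))
for n,(x0,y0,x1,y1) in dict(beaker=(208,132,242,164),bottle=(205,163,230,189),timer=(162,122,207,164)).items():
    print(n,np.abs(t[y0:y1,x0:x1].astype(int)-t0[y0:y1,x0:x1]).mean().round(2))
print(s["t"],s["force"],s["tcp_pos"])
if np.abs(s["force"]).max()<2: sign_off();print("signed off")
```

```text
red [249, 142, 16, 17, 246] x [-52.9 -66.5] y [10.4 -2.2]
blue [257, 36, 13, 48, 613] x [21.5 -9.5] y [ 4.2 -5.1]
beaker 22.85
bottle 17.38
timer 25.61
26.2 [-0.01673791 -0.6088886  -0.28470275] [ 0.48889395 -0.06819181  0.18792603]
the job is handed in; nothing more can be done
signed off
```

The block is seated in the nest with its key in the notch, the bolt is against its stop (27.4 mm measured of 28 mm, firm at 8 N), and the job was handed in at 26.2 s with the arm clear; I never touched the beaker, bottle or timer, but my final top-view comparison around them came back different from the start and I signed off without finding out why (I suspect the arm or its shadow in view).

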